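# Put a screw feeder in service: shut its hopper and click its dial on

## Task

One of the two blue screw feeders on the bench still has its hopper drawer pulled out. Push that drawer fully shut with the fingertips, then turn the big knurled dial on top of the same feeder by fingertip friction one click clockwise (seen from above), so that it rests in its middle position like the neighbour's, and never on into the third. Nothing needs gripping: lift nothing, leave the other feeder and everything else on the bench where it is, and finish clear of everything.

Things in the scene. Friction and masses are not known exactly. Their poses are not given: they have to be found in the camera images.
- feeder_a: the screw feeder to set: blue steel box fixed to the bench, 160 deep (its x) x 130 wide (y) x 65 mm high; origin at the centre of its underside, on the bench. Its front, with the hopper drawer, faces its own -x; z is up. Stands left or right of the neighbour, turned up to 0.25 rad either way from facing world -x. A low steel chute sticks out 40 mm at its back.
- hopper_a_face (a point): centre of the outer front face of that feeder's hopper drawer; moves with the drawer; axes parallel to the feeder's. The face is a flat upright grey plate 118 mm wide, 50 mm high (10 to 60 mm above the bench), with no handle. When shut, the face stands 88 mm in front (-x) of the feeder's origin.
- hopper_a (a joint): how far that hopper drawer is out, in m: 0 is fully shut against a hard stop, 0.075 fully out; it starts 0.035 to 0.065 out, slides along the feeder's x with about 1.5 N of friction and stays where it is left.
- dial_a_axis (a point): point on the upright axis of that feeder's dial, level with the dial's flat top (91 mm above the bench, 12 mm behind the feeder's origin); axes as the feeder's. The dial is an aluminium disc 92 mm across over the knurling (40 upright ridges, 2 mm high, round the rim), too wide to grip; its rim spans 67 to 91 mm above the bench, 2 mm clear of the box's top.
- dial_a (a joint): angle of that dial in rad, growing clockwise seen from above (the rim nearest the robot moves to the robot's left). Three detents: 0 (start), 0.6 (middle, the goal), 1.2 (third, too far). Crests at 0.3 and 0.9: past a crest it snaps into the notch by itself and stays. A crest takes about 0.14 N m, some 3 N along the rim.
- dial_a_pointer (a point): outer end of the white radial pointer line on top of that dial, 42 mm from the dial's axis; turns with the dial. Three white marks on the box's top in front of the dial show the positions: the pointer starts at the mark on the robot's right; the middle mark is longer and points straight to the feeder's front.
- feeder_b: the neighbouring feeder, same make and size, already in service; origin and axes as for feeder_a. Leave it alone.
- hopper_b (a joint): the neighbour's hopper drawer, as hopper_a; shut (0)
- dial_b (a joint): the neighbour's dial, as dial_a; in its middle detent (0.6)
- jar: small closed glass screw jar, 54 mm across, 75 mm tall, upright between the feeders; origin at the centre of its underside. Leave it alone.
- screwdriver: screwdriver, 160 mm long, lying in front of the gap between the feeders; origin on its underside near mid-length. Leave it alone.
- loose_drawer: grey open parts drawer taken out of a cabinet, 130 x 85 x 50 mm, lying on the bench at the left; origin at the centre of its underside. Leave it alone.
- tape_roll: roll of brown tape lying flat at the right, 90 mm across, 25 mm high; origin at the centre of its underside. Leave it alone.
- carton: small brown carton at the right, 70 x 100 x 60 mm; origin at the centre of its underside. Leave it alone.
- can: upright can at the left, 60 mm across, 100 mm tall; origin at the centre of its underside. Leave it alone.
- wrench: wrench, 170 mm long, lying near the robot at the left; origin on its underside near mid-length. Leave it alone.

How it is judged:
By the outcome, as a careful person would: the job done as asked, in the order asked, and still so for the second after the job is handed in, with the robot touching nothing.
It also fails if it takes over 48 s, if anything falls off the work surface, if the arm or the gripper's body presses on something with over 40 N, if the wrist force passes 120 N, or if a joint passes its speed limit or range.

## Robot

A 6-joint arm with a two-finger parallel gripper is mounted at the origin on the work surface. World frame = base frame: x ahead of the robot, y to its left, z up, the work surface at z = 0. Lengths are in mm, angles in rad, forces in N, time in s.
With the tool pointing down it reaches from about 400 to 925 mm from the base axis. Payload 12.5 kg.
Tool frame: the origin (TCP) lies between the finger pads; the fingertips stand 14 mm ahead of it and the grasp point (between the pads) lies 5 mm behind it; x points along the fingers, y is the direction in which the jaws open and shut, and the axes are right-handed (so a half turn about x gives the same grasp; the last joint's range is limited). The gripper opens to 95 mm and grips with 3 to 60 N. Pads are 20 mm wide; open, the fingers measure 119 mm over their backs; the gripper's body (75 mm by 180 mm) begins 59 mm behind the grasp point.
Start: joints at [1.146, 0.491, 1.559, -0, 1.092, -0.106], TCP at [195.875, 593.53, 228.661] pointing down, gripper open.
Joint ranges: [-3.1, 3.1], [-0.84, 2.19], [0.05, 2.79], [-1.13, 4.28], [0.06, 2.93], [-2.69, 2.69]. Speed limits (rad/s): [2.22, 2.22, 2.79, 3.14, 3.14, 3.14].

## Interface

Orientations are given as [roll, pitch, yaw] about the fixed x, y, z axes, in that order (R = Rz(yaw) Ry(pitch) Rx(roll)).
In Python, from cell import env, cams gives the robot as it stands.
- The arm moves only by the tool carry_out, never from a script. Its arguments are lists of equal length, an entry for each row: "grip": the closure, from -1 (fully open) to 1 (shut); "linear": the shift along the tool's x, y, z scaled (see below), a list of three; "turn": the turn about the tool's x scaled (see below). In form: {"grip": [grip, ...], "linear": [[tx, ty, tz], ...], "turn": [turn, ...]}. A call has 1 to 5 rows; each row shifts and turns the commanded pose from where the row before left it, along the tool's axes as they then stand; what a row does not reach is not made up. The controller multiplies each number of a shift by 0.5 m and each number of a turn by 180 degrees. A row lasts 1/10 s, in which the tool goes at most 50 mm and 8.59 degrees, less where a joint would pass 70% of its speed; a pose out of reach is approached as far as the arm can. A call with a number of a shift or a turn outside -1 to 1 is refused whole. A call with a gripper value outside its range is refused whole. The fingers move at their own pace and stop on an object; the grip force is fixed at half the most. Time passes only in rows, so rows that do not move let the fingers close. It gives the time, the measured TCP pose, the force and the opening at its end, in the units of the state.
- env.state(): the state, without advancing time (a new reading comes with each control period).
- cams.read_camera(name): name is "scene" or "top" or "wrist"; returns the picture (384x512x3 uint8, blue, green, red); there is no depth.
- cams.camera_info(name): a dict with "fx", "fy", "cx", "cy" (pixels), "view" (4x4, takes a point from world to camera coordinates). Camera axes: x right, y down, z forward; pixel columns grow to the right and rows downward; lengths in mm; the calibration is good to about 2 mm. A picture is of the moment at which its call begins: read the wrist's pose just before it. camera_info takes no time and is no camera call; for the wrist camera it gives the pose at the moment of the call.
- env.job_done(): hands the job in, once; it reports no verdict.
The state is a dict: "t": time; "joints": joint angles; "qvel": joint speeds; "tau": joint torques, N m; "eef_pos": TCP position; "tcp_rot": TCP orientation; "ft_force": force on the tool from outside, world axes, zero at the start; "moment": the same for the moment, N m; "opening": opening from 0.0 (shut) to 1.0 (fully open).
Only numpy, scipy, OpenCV 4.12 (cv2) and the standard library are available. Lean on these libraries where they do the work, as an engineer would, in place of code of your own. Each camera call takes 0.05 s, during which the arm holds its last target. There are 200 camera calls.

## Working session

There is one attempt and no reset: what is moved stays moved. The work goes in short steps, Python scripts to look and compute and a tool call to move; the robot and the scene stay as the last step left them, time stands still between calls to the robot, and variables do not carry over. Pictures are saved under pics/ and viewed, about 8 in all and at most 12, crops included, and the job is handed in when it is done.

Besides the shell and the picture viewer there is one more tool, called after "Emit:" in YAML: its name, and indented under it one key for each argument. carry_out: Moves the arm, as the interface text tells. Shifts and turns lie within -1 to 1; 1 stands for 0.5 m of shift or 180 degrees of turn. Its arguments: {"type":"object","properties":{"grip":{"type":"array"},"linear":{"type":"array"},"turn":{"type":"array"}},"required":["grip","linear","turn"]}

```bash
ls; mkdir -p pics
python3 - <<'E'
from cell import env, cams
import cv2, numpy as np
s=env.state(); print({k:np.round(v,3) for k,v in s.items()})
for n in ("scene","top"):
    im=cams.read_camera(n); cv2.imwrite(f"pics/{n}0.png",im)
    i=cams.camera_info(n); print(n,i["fx"],i["cx"],i["cy"],np.round(i["view"],3).tolist())
a=cv2.imread("pics/top0.png"); cv2.imwrite("pics/top0b.png",cv2.resize(a,(800,600),interpolation=cv2.INTER_CUBIC))
E
```

```text
pics
{'t': np.float64(0.0), 'joints': array([ 1.146,  0.492,  1.56 , -0.   ,  1.092, -0.106]), 'qvel': array([-0.001,  0.   , -0.001, -0.   ,  0.   , -0.001]), 'tau': array([-1.0000e-03, -6.1266e+01, -2.5817e+01,  6.9000e-02,  4.8000e-02,
       -0.0000e+00]), 'eef_pos': array([195.757, 593.278, 228.049]), 'tcp_rot': array([-1.669,  1.57 , -1.988]), 'ft_force': array([-0.611, -0.488, -0.068]), 'moment': array([-0.039,  0.004,  0.014]), 'opening': np.float64(1.0)}
scene 422.9066246194781 251.39207066696127 191.52242081017818 [[-0.162, 0.987, -0.008, 61.437], [0.576, 0.088, -0.813, -210.759], [-0.801, -0.136, -0.583, 1564.339], [0.0, 0.0, 0.0, 1.0]]
top 468.63328430362856 261.11244527334355 195.52253809036327 [[-0.017, -1.0, -0.018, 33.234], [-0.996, 0.019, -0.083, 475.996], [0.084, 0.017, -0.996, 1420.202], [0.0, 0.0, 0.0, 1.0]]
```

View pics/top0b.png

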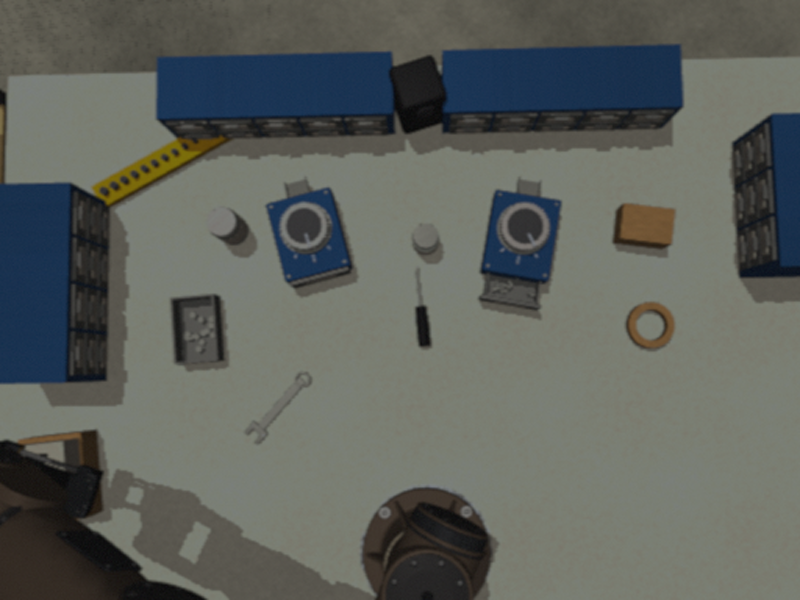

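View pics/scene0.png

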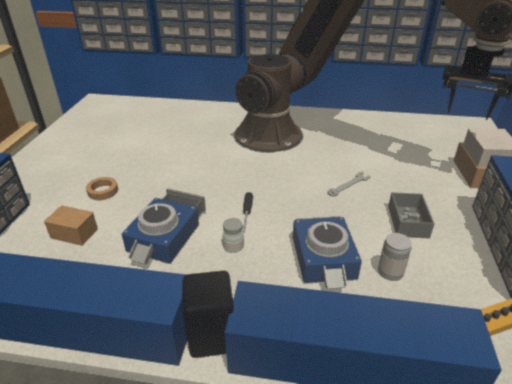

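Top view (800x600): the right feeder, around (520,235), has its drawer out (face near (510,300)), so it is feeder_a. The left feeder, at (310,235), is the neighbour. In the scene view the same drawer is open at (185,200). I'll measure feeder_a next.

```bash
cat > h.py <<'E'
import numpy as np, cv2
from scipy.spatial.transform import Rotation as R
def ray(info,uv,z):
    V=np.array(info["view"]); Rm,t=V[:3,:3],V[:3,3]; c=-Rm.T@t
    uv=np.atleast_2d(uv).astype(float)
    d=np.c_[(uv[:,0]-info["cx"])/info["fx"],(uv[:,1]-info["cy"])/info["fy"],np.ones(len(uv))]@Rm
    return c+d*((z-c[2])/d[:,2])[:,None]
def proj(info,P):
    V=np.array(info["view"]); p=np.atleast_2d(P)@V[:3,:3].T+V[:3,3]
    return np.c_[info["fx"]*p[:,0]/p[:,2]+info["cx"],info["fy"]*p[:,1]/p[:,2]+info["cy"]]
def rot(s): return R.from_euler("xyz",s["tcp_rot"]).as_matrix()
E
python3 - <<'E'
from h import *; from cell import env,cams
i=cams.camera_info("top"); im=cv2.imread("pics/top0.png")
V=np.array(i["view"]); print("cam",-V[:3,:3].T@V[:3,3])
print("tool axes\n",rot(env.state()).round(3))
hsv=cv2.cvtColor(im,cv2.COLOR_BGR2HSV)
x0,y0,x1,y1=295,105,375,205
m=np.zeros(im.shape[:2],np.uint8); m[y0:y1,x0:x1]=cv2.inRange(hsv,(100,120,40),(125,255,255))[y0:y1,x0:x1]
c=max(cv2.findContours(m,cv2.RETR_EXTERNAL,cv2.CHAIN_APPROX_NONE)[0],key=cv2.contourArea)
h=cv2.convexHull(c)[:,0]
P=ray(i,h,65)[:,:2].astype(np.float32); r=cv2.minAreaRect(P); print("box z65",r)
b=cv2.boxPoints(cv2.minAreaRect(c)); print("px",b.round(1).tolist(), ray(i,b,65).round(1).tolist())
crop=im[100:215,290:380]; o=cv2.resize(crop,None,fx=5,fy=5,interpolation=cv2.INTER_CUBIC)
o=cv2.convertScaleAbs(o,alpha=1.6); cv2.imwrite("pics/a0.png",o)
E
```

```text
cam [3.55922024e+02 3.93591038e-01 1.45532474e+03]
tool axes
 [[-0.     0.313  0.95 ]
 [-0.001  0.95  -0.313]
 [-1.    -0.001 -0.   ]]
box z65 ((603.61279296875, -194.4774627685547), (125.74518585205078, 158.45631408691406), 79.11022186279297)
px [[308.20001220703125, 173.0], [316.79998779296875, 121.5], [358.3999938964844, 128.39999389648438], [349.79998779296875, 180.0]] [[537.4, -117.8, 65.0], [693.3, -147.7, 65.0], [669.4, -271.9, 65.0], [514.2, -241.0, 65.0]]
```

View pics/a0.png

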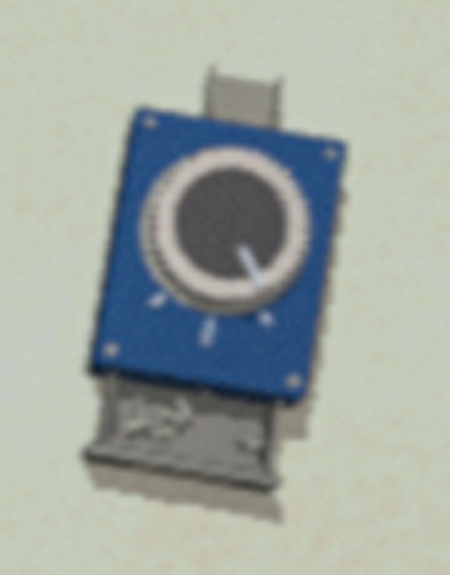

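Run:
```python
from h import *; from cell import env,cams
i=cams.camera_info("top"); yaw=-0.193
fx=np.array([np.cos(yaw),np.sin(yaw)]); fy=np.array([-fx[1],fx[0]])
o=np.array([603.6,-194.5])
d=ray(i,[290+233/5,100+222/5],91)[0]; print("dial meas",d.round(1),"pred",o+12*fx)
f=ray(i,[[290+85/5,100+460/5],[290+275/5,100+488/5]],60)[:,:2]; print("face ends",f.round(1))
for p in f: print("in feeder",((p-o)@fx).round(1),((p-o)@fy).round(1))
# tool target: y axis along feeder y, x down
cur=rot(env.state()); a=np.arctan2(cur[1,1],cur[0,1]); t=np.arctan2(fy[1],fy[0]); print("y-axis yaw cur,target deg",np.degrees([a,t]))
```

```text
dial meas [ 617.2 -201.2   91. ] pred [ 615.37719888 -196.80164864]
face ends [[ 481.1 -113.3]
 [ 462.2 -225.8]]
in feeder -135.8 56.2
in feeder -132.8 -57.8
y-axis yaw cur,target deg [71.7340145  78.94191455]
```

Emit:
carry_out:
  grip: [0, 0, 0, 0, 0]
  linear:
    - [0, 0, 0]
    - [0, -0.064, 0.07]
    - [0, -0.064, 0.07]
    - [0, -0.064, 0.07]
    - [0, -0.064, 0.07]
  turn: [-0.04, 0, 0, 0, 0]

```text
t: 0.6
eef_pos: [309.3, 439.4, 228.4]
tcp_rot: [-2.074, 1.57, -2.267]
ft_force: [0.5, -0.0, -0.3]
opening: 0.635
```

Emit:
carry_out:
  grip: [0, 0, 0, 0, 0]
  linear:
    - [0, -0.064, 0.07]
    - [0, -0.064, 0.07]
    - [0, -0.064, 0.07]
    - [0, -0.064, 0.07]
    - [0, -0.064, 0.07]
  turn: [0, 0, 0, 0, 0]

```text
t: 1.1
eef_pos: [450.5, 248.7, 228.6]
tcp_rot: [2.967, 1.571, 2.774]
ft_force: [-0.0, 0.8, -0.1]
opening: 0.5
```

Emit:
carry_out:
  grip: [0, 0, 0, 0, 0]
  linear:
    - [0, -0.09, 0.0136]
    - [0, -0.09, 0.0136]
    - [0, -0.09, 0.0136]
    - [0, -0.09, 0.0136]
    - [0, -0.09, 0.0136]
  turn: [0, 0, 0, 0, 0]

```text
t: 1.6
eef_pos: [439.4, 21.4, 228.6]
tcp_rot: [1.476, 1.571, 1.283]
ft_force: [0.8, 1.0, 0.2]
opening: 0.499
```

Emit:
carry_out:
  grip: [0, 0, 0, 0, 0]
  linear:
    - [0, -0.09, 0.0136]
    - [0, -0.09, 0.0136]
    - [0, -0.09, 0.0136]
    - [0, -0.09, 0.0136]
    - [0, 0, 0]
  turn: [0, 0, 0, 0, 0]

```text
t: 2.1
eef_pos: [431.9, -163.1, 228.4]
tcp_rot: [-1.083, 1.57, -1.28]
ft_force: [-0.2, -0.5, -1.5]
opening: 0.498
```

Run:
```python
from h import *; from cell import env,cams
s=env.state(); i=cams.camera_info("wrist"); im=cams.read_camera("wrist"); cv2.imwrite("pics/w1.png",cv2.convertScaleAbs(cv2.resize(im,(768,576)),alpha=1.4))
np.savez("w1.npz",im=im,view=i["view"]); V=np.array(i["view"]); print(i["fx"],(-V[:3,:3].T@V[:3,3]).round(1),V[:3,:3].round(2).tolist())
print(rot(s).round(3),s["joints"].round(3))
```

```text
318.0000792507702 [ 351.7 -147.   382.9] [[0.2, 0.98, -0.0], [0.94, -0.19, 0.29], [0.28, -0.06, -0.96]]
[[ 0.     0.196  0.981]
 [-0.001  0.981 -0.196]
 [-1.    -0.001  0.   ]] [-5.040e-01  2.600e-01  1.943e+00 -1.000e-03  9.380e-01 -1.877e+00]
```

View pics/w1.png

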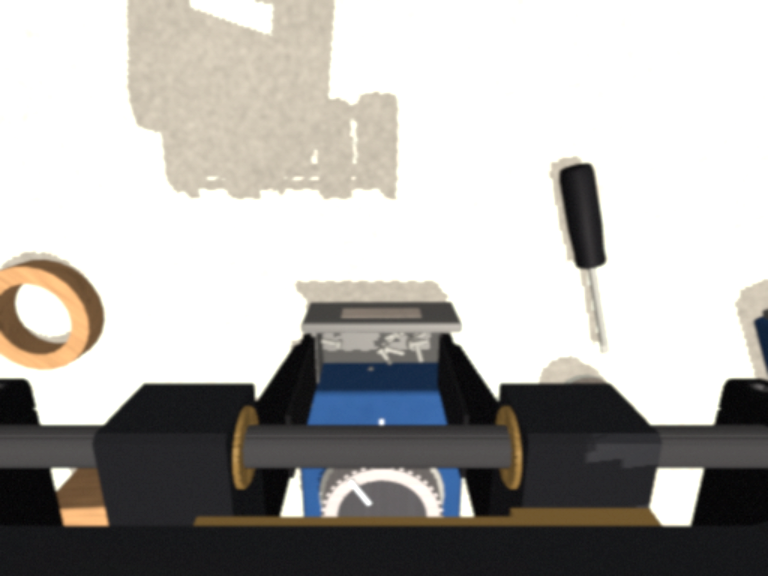

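The wrist view is mirrored in use: down is away from the robot and right is its left. The drawer face lies level at about (382,315) with edges at columns 305 and 460, so the tool's yaw matches the feeder. I'll check the coordinates.

Run:
```python
from h import *; from cell import env,cams
i=cams.camera_info("wrist"); o=np.array([603.6,-194.5]); yaw=-0.193
fx=np.array([np.cos(yaw),np.sin(yaw)]); fy=np.array([-fx[1],fx[0]])
for n,uv,z in (("bot",[382,303],10),("topL",[303,321],60),("topR",[461,321],60),("boxfrontL",[307,391],65),("boxfrontR",[456,391],65)):
    p=ray(i,np.array(uv)/1.5,z)[0,:2]; print(n,p.round(1),((p-o)@fx).round(1),((p-o)@fy).round(1))
s=env.state(); p=s["eef_pos"][:2]; print("tcp in feeder",((p-o)@fx).round(1),((p-o)@fy).round(1))
```

```text
bot [ 477.7 -166.3] -128.9 3.5
topL [ 463.1 -222.2] -132.6 -54.1
topR [ 485.5 -110.1] -132.1 60.2
boxfrontL [ 516.3 -231.5] -78.6 -53.0
boxfrontR [ 538.  -122.4] -78.2 58.1
tcp in feeder -175.2 0.0
```

Emit:
carry_out:
  grip: [0, 0, 0, 0, 0]
  linear:
    - [0.09, 0, 0]
    - [0.09, 0, 0]
    - [0.09, 0, 0]
    - [0.09, 0, 0]
    - [0, 0, 0.02]
  turn: [0, 0, 0, 0, 0]

```text
t: 2.65
eef_pos: [439.4, -158.4, 44.6]
tcp_rot: [2.83, 1.561, 2.637]
ft_force: [-0.5, 0.7, 0.6]
opening: 0.498
```

Emit:
carry_out:
  grip: [0, 0, 0, 0, 0]
  linear:
    - [0, 0, 0.02]
    - [0, 0, 0.02]
    - [0, 0, 0.02]
    - [0, 0, 0.02]
    - [0, 0, 0.02]
  turn: [0, 0, 0, 0, 0]

```text
t: 3.15
eef_pos: [492.0, -170.5, 49.7]
tcp_rot: [-0.211, 1.569, -0.404]
ft_force: [-3.0, 0.3, 1.4]
opening: 0.503
```

Emit:
carry_out:
  grip: [0, 0, 0, 0, 0]
  linear:
    - [0, 0, 0.008]
    - [0, 0, 0.008]
    - [0, 0, 0.004]
    - [0, 0, 0.004]
    - [0, 0, 0]
  turn: [0, 0, 0, 0, 0]

```text
t: 3.65
eef_pos: [502.9, -172.7, 48.5]
tcp_rot: [0.222, 1.571, 0.029]
ft_force: [-0.2, -0.2, -0.1]
opening: 0.503
```

Emit:
carry_out:
  grip: [0, 0, 0, 0, 0]
  linear:
    - [0, 0, 0.004]
    - [0, 0, 0.004]
    - [0, 0, 0]
  turn: [0, 0, 0]

```text
invalid input at $.linear: expected 5 entries
```

Emit:
carry_out:
  grip: [0, 0, 0, 0, 0]
  linear:
    - [0, 0, 0.004]
    - [0, 0, 0.004]
    - [0, 0, 0.002]
    - [0, 0, 0]
    - [0, 0, 0]
  turn: [0, 0, 0, 0, 0]

```text
t: 4.15
eef_pos: [507.8, -173.6, 48.6]
tcp_rot: [0.012, 1.57, -0.181]
ft_force: [-0.2, -0.5, 0.7]
opening: 0.498
```

Emit:
carry_out:
  grip: [0, 0, 0, 0, 0]
  linear:
    - [0, 0, 0.003]
    - [0, 0, 0.003]
    - [0, 0, 0.002]
    - [0, 0, 0.002]
    - [0, 0, 0]
  turn: [0, 0, 0, 0, 0]

```text
t: 4.65
eef_pos: [509.2, -173.7, 48.6]
tcp_rot: [2.986, 1.563, 2.793]
ft_force: [-19.4, -1.1, 12.7]
opening: 0.497
```

Emit:
carry_out:
  grip: [0, 0, 0, 0, 0]
  linear:
    - [0, 0, -0.06]
    - [-0.08, 0, -0.03]
    - [-0.09, 0, 0]
    - [-0.09, 0, 0]
    - [-0.09, 0, 0]
  turn: [0, 0, 0, 0, 0]

```text
t: 5.15
eef_pos: [468.3, -165.8, 225.8]
tcp_rot: [-0.085, 1.57, -0.278]
ft_force: [0.5, 0.3, -0.5]
opening: 0.495
```

Run:
```python
from h import *; from cell import env,cams
s=env.state(); i=cams.camera_info("wrist"); im=cams.read_camera("wrist"); cv2.imwrite("pics/w2.png",cv2.convertScaleAbs(cv2.resize(im,(768,576)),alpha=1.2))
t=cams.read_camera("top"); i=cams.camera_info("top"); s=env.state(); print(s["eef_pos"])
cv2.imwrite("pics/top2.png",t)
```

```text
[ 470.30553461 -166.73433593  229.03894898]
```

View pics/w2.png

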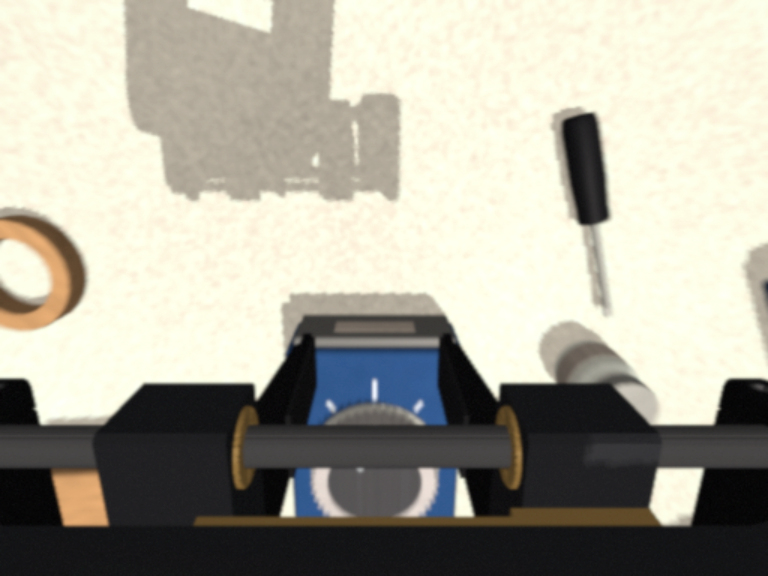

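The wrist view shows the drawer plate flush with the box at (375,335) and the middle mark at (375,390). The dial's top is centred at about (375,480), spanning columns 311 to 439.

```bash
python3 - <<'E'
from h import *; from cell import env,cams
i=cams.camera_info("wrist"); o=np.array([603.6,-194.5]); yaw=-0.193
fx=np.array([np.cos(yaw),np.sin(yaw)]); fy=np.array([-fx[1],fx[0]])
for n,uv,z in (("dial",[375,480],91),("dL",[311,480],91),("dR",[439,480],91),("mark",[375,390],65),("faceL",[301,335],60),("faceR",[452,335],60)):
    p=ray(i,np.array(uv)/1.5,z)[0,:2]; print(n,p.round(1),((p-o)@fx).round(1),((p-o)@fy).round(1))
E
python3 - <<'E'
from h import *; from cell import env
s=env.state(); r=rot(s); p=s["eef_pos"]
for c in ((617.2,-201.2),(615.5,-198.5)): print("shift y,z mm",(r.T@(np.r_[c,p[2]]-p)).round(1))
print(s["joints"].round(2))
E
```

```text
dial [ 625.1 -199.3] 22.0 -0.6
dL [ 616.2 -245.5] 22.1 -47.7
dR [ 633.9 -153.1] 21.8 46.4
mark [ 566.6 -188. ] -37.6 -0.7
faceL [ 514.5 -233.1] -80.1 -55.0
faceR [ 535.6 -124.4] -80.2 55.7
shift y,z mm [  1.5  -5.7 150.8]
shift y,z mm [  1.4  -3.3 148.6]
[-0.47  0.31  1.87  0.    0.96 -1.85]
```

Emit:
carry_out:
  grip: [-0.2, -0.2, -0.2, -0.2, -0.2]
  linear:
    - [0, -0.002, 0.075]
    - [0, -0.002, 0.075]
    - [0, -0.002, 0.075]
    - [0, -0.002, 0.075]
    - [0, 0, 0]
  turn: [0, 0, 0, 0, 0]

```text
t: 5.75
eef_pos: [617.9, -199.3, 221.9]
tcp_rot: [0.19, 1.57, -0.003]
ft_force: [-1.3, 0.9, -1.1]
opening: 0.597
```

Emit:
carry_out:
  grip: [-0.2, -0.2, -0.2, -0.2, -0.2]
  linear:
    - [0.08, 0, 0]
    - [0.08, 0, 0]
    - [0.06, 0, 0]
    - [0, 0, 0]
    - [0, 0, 0]
  turn: [0, 0, 0, 0, 0]

```text
t: 6.25
eef_pos: [614.8, -198.6, 114.0]
tcp_rot: [2.757, 1.57, 2.564]
ft_force: [0.1, -0.5, 0.5]
opening: 0.598
```

Emit:
carry_out:
  grip: [-0.2, -0.2, -0.2, -0.2, -0.2]
  linear:
    - [0.006, 0, 0]
    - [0.006, 0, 0]
    - [0.004, 0, 0]
    - [0, 0, 0]
    - [0, 0, 0]
  turn: [0, 0, 0, 0, 0]

```text
t: 6.75
eef_pos: [614.9, -198.6, 105.9]
tcp_rot: [0.053, 1.57, -0.14]
ft_force: [-0.7, 0.5, -0.0]
opening: 0.597
```

Run:
```python
from h import *; from cell import env
s=env.state(); r=rot(s); p=s["eef_pos"]; print(p,s["ft_force"]);print("to dial",(r.T@(np.array([616.3,-198.8,105])-p)).round(1))
```

```text
[ 614.89924794 -198.61663324  105.90395856] [-0.7175069   0.52290089 -0.00861448]
to dial [0.9 0.1 1.4]
```

Aligned to within 1.5 mm and about 1 mm above the dial. Next I'll press gently.

Emit:
carry_out:
  grip: [-0.2, -0.2, -0.2, -0.2, -0.2]
  linear:
    - [0.002, 0, 0.002]
    - [0.002, 0, 0]
    - [0.002, 0, 0]
    - [0, 0, 0]
    - [0, 0, 0]
  turn: [0, 0, 0, 0, 0]

```text
t: 7.25
eef_pos: [615.6, -198.8, 105.1]
tcp_rot: [-0.373, 1.57, -0.566]
ft_force: [-9.7, 2.9, 24.1]
opening: 0.599
```

Emit:
carry_out:
  grip: [-0.2, -0.2, -0.2, -0.2, -0.2]
  linear:
    - [0, 0, 0]
    - [0, 0, 0]
    - [0, 0, 0]
    - [0, 0, 0]
    - [0, 0, 0]
  turn: [0.02, 0.02, 0.02, 0.02, 0.02]

```text
t: 7.75
eef_pos: [615.3, -197.9, 105.1]
tcp_rot: [2.544, 1.57, 2.034]
ft_force: [-10.0, 8.0, 25.8]
opening: 0.602
```

Run:
```python
from h import *; from cell import env
s=env.state(); print(s["ft_force"],s["moment"]); r=rot(s); print(np.degrees(np.arctan2(r[1,1],r[0,1])))
```

```text
[-9.99534651  7.95224437 25.83640115] [1.54605854 2.06503996 0.016067  ]
60.80231291520076
```

Emit:
carry_out:
  grip: [-0.2, -0.2, -0.2, -0.2, -0.2]
  linear:
    - [0, 0, 0]
    - [0, 0, 0]
    - [0, 0, 0]
    - [0, 0, 0]
    - [0, 0, 0]
  turn: [0.02, 0.02, 0.02, 0.02, 0.01]

```text
t: 8.25
eef_pos: [615.2, -197.1, 105.1]
tcp_rot: [2.707, 1.569, 1.915]
ft_force: [-11.7, 12.2, 26.4]
opening: 0.6
```

Emit:
carry_out:
  grip: [-0.2, -0.2, -0.2, -0.2, -0.2]
  linear:
    - [-0.02, 0, 0]
    - [-0.04, 0, 0]
    - [-0.08, 0, 0]
    - [-0.08, 0, 0]
    - [0, 0, 0]
  turn: [0, 0, 0, 0, 0]

```text
t: 8.75
eef_pos: [617.6, -199.6, 218.3]
tcp_rot: [0.378, 1.562, -0.412]
ft_force: [0.3, -0.5, 0.2]
opening: 0.602
```

Emit:
carry_out:
  grip: [-0.2, -0.2, -0.2, -0.2, -0.2]
  linear:
    - [0, 0, -0.09]
    - [0, 0, -0.09]
    - [0, 0, -0.09]
    - [0, 0, -0.09]
    - [0, 0, 0]
  turn: [-0.04, -0.04, -0.04, -0.04, -0.03]

```text
t: 9.25
eef_pos: [464.5, -95.7, 212.4]
tcp_rot: [2.957, 1.568, 2.77]
ft_force: [-0.5, 0.5, 0.5]
opening: 0.604
```

Run:
```python
from h import *; from cell import env,cams
i=cams.camera_info("top"); im=cams.read_camera("top"); s=env.state(); print(s["t"],s["eef_pos"],s["ft_force"])
cv2.imwrite("pics/top3.png",im)
w=cams.read_camera("wrist"); a=cv2.convertScaleAbs(cv2.resize(im[100:215,290:380],None,fx=4.17,fy=4.17,interpolation=cv2.INTER_CUBIC),alpha=1.6)
b=cv2.resize(cv2.convertScaleAbs(w,alpha=1.2),(420,315)); c=np.zeros((max(len(a),len(b)),a.shape[1]+420,3),np.uint8); c[:len(a),:a.shape[1]]=a; c[:315,a.shape[1]:]=b
cv2.imwrite("pics/c3.png",c)
```

```text
9.3 [467.0862353  -96.9591793  212.89514395] [ 0.1213179  -0.31221867  0.55019775]
```

View pics/c3.png

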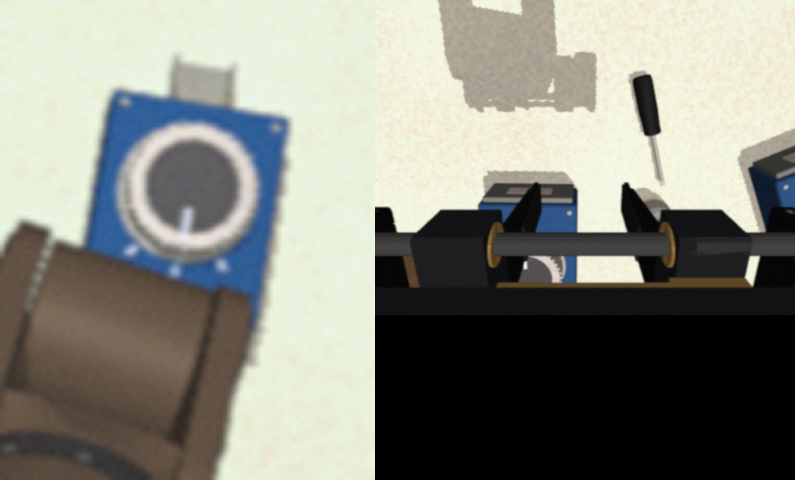

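The pointer, around (185,225) in the left half, now points at the long middle mark at (175,270). The drawer looks shut in the right half at (530,190). I'll move the arm clear and do a last check.

Emit:
carry_out:
  grip: [-0.2, -0.2, -0.2, -0.2, -0.2]
  linear:
    - [-0.04, 0.08, 0]
    - [-0.04, 0.08, 0]
    - [0, 0.09, 0]
    - [0, 0.09, 0]
    - [0, 0.09, 0]
  turn: [0, 0, 0, 0, 0]

```text
t: 9.85
eef_pos: [511.2, 114.7, 252.6]
tcp_rot: [0.296, 1.57, 0.099]
ft_force: [1.1, -0.7, 0.0]
opening: 0.598
```

Run:
```python
from h import *; from cell import env,cams
i=cams.camera_info("top"); im=cams.read_camera("top"); s=env.state(); print(s["t"],s["eef_pos"],s["ft_force"])
cv2.imwrite("pics/top4.png",im); sc=cams.read_camera("scene")
a=cv2.resize(im[80:215,130:450],(800,338),interpolation=cv2.INTER_CUBIC); a=cv2.convertScaleAbs(a,alpha=1.6)
b=cv2.convertScaleAbs(cv2.resize(im[100:215,290:380],None,fx=2.2,fy=2.2,interpolation=cv2.INTER_CUBIC),alpha=1.6)
c=np.zeros((600,800,3),np.uint8); c[:338]=a; c[340:340+len(b),:b.shape[1]]=b
d=cv2.resize(sc[150:300,80:260],None,fx=1.7,fy=1.7); c[340:340+len(d),250:250+d.shape[1]]=d
cv2.imwrite("pics/c4.png",c)
d=cv2.absdiff(im,cv2.imread("pics/top0.png")).max(2)
for n,(x,y) in dict(jar=(272,153),drv=(270,197),feeder_b=(198,150),can=(145,145),ldrawer=(126,211),wrench=(178,260),tape=(416,208),carton=(412,144)).items():
    q=d[y-15:y+15,x-15:x+15]; print(n,int((q>25).sum()))
```

```text
9.9 [511.93961236 119.60458145 252.45595682] [-2.10738688  2.26503032 -1.19734592]
jar 26
drv 32
feeder_b 401
can 0
ldrawer 0
wrench 498
tape 0
carton 0
```

View pics/c4.png

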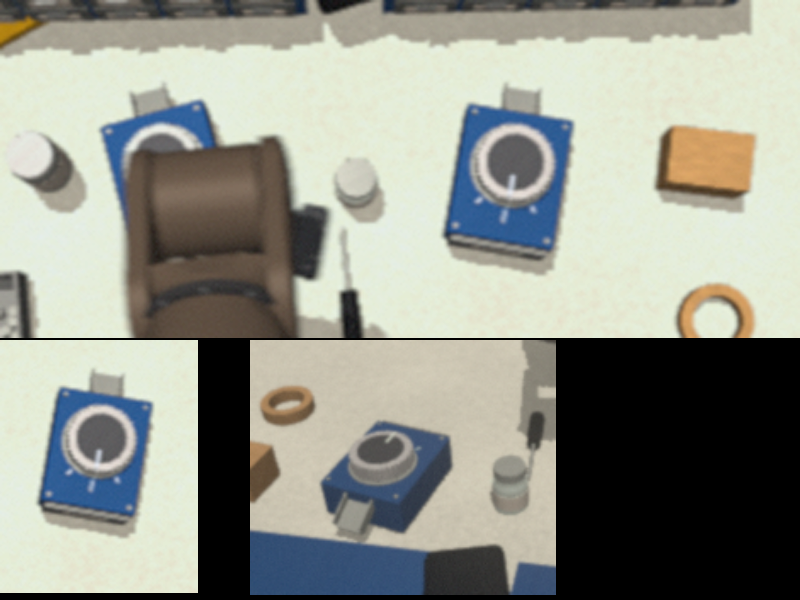

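The top view shows drawer_a's plate flush like the neighbour's and the pointer at (513,180) on the middle mark at (505,215). The other objects are where they were. I'll let the arm settle and then hand in.

Emit:
carry_out:
  grip: [-0.2, -0.2, -0.2, -0.2, -0.2]
  linear:
    - [0, 0, -0.05]
    - [0, 0, -0.05]
    - [0, 0, 0]
    - [0, 0, 0]
    - [0, 0, 0]
  turn: [0, 0, 0, 0, 0]

```text
t: 10.45
eef_pos: [462.2, 122.3, 252.6]
tcp_rot: [0.344, 1.57, 0.149]
ft_force: [0.4, -0.7, -0.6]
opening: 0.601
```

Run:
```python
from cell import env
s=env.state(); print(s["t"],s["eef_pos"],s["ft_force"],abs(s["qvel"]).max()); print(env.job_done())
```

```text
10.45 [462.15356038 122.26430029 252.6032568 ] [ 0.37182433 -0.70988845 -0.58966658] 0.004453960122705549
the job is handed in; nothing more can be done
None
```

I pushed the right-hand feeder's drawer shut with the fingertips, then turned its dial one click clockwise, and handed the job in at 10.45 s.

- **Drawer:** it met the hard stop at about 19 N along x. The fingers then stood where a shut drawer should put them, to within about 1.5 mm, and the last top view shows the face flush like the neighbour's.
- **Dial:** I pressed on the top with both fingertips at about 25 N and turned the tool about 34° clockwise. The last top view shows the pointer on the long middle mark.
- **Everything else:** image differencing against the first top view showed no change at the can, loose drawer, tape roll and carton.
    - **Jar and screwdriver:** the differencing flagged small changes. They look unmoved in the picture, so I put these down to shadow.
    - **Neighbour and wrench:** the arm was in front of them in the last picture, so that check says nothing about either. The fingers never went near them at low height.
- **Finish:** the arm was at rest at z = 253 mm, touching nothing, with force readings under 1 N. A 2 N reading in the check before that came while the arm was still settling.
- **Measurements that disagreed:** the two cameras' estimates of the dial's position differed by a few mm. I used a value in between, and the fingers sat well enough to turn the dial.

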